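# Clamp a jar in the quick-release vise of a preparation board

### The arm

A 6-joint arm with a two-finger parallel gripper is mounted at the origin on a cart in front of the work surface, level with it; the furniture and walls round the work are solid. World frame = base frame: x ahead of the robot, y to its left, z up, the work surface at z = 0. Lengths are in m, angles in rad, forces in N, time in s.
With the tool pointing down it reaches from about 0.3 to 0.775 m from the base axis. Payload 14.6 kg.
Tool frame: the origin (TCP) lies at the very end of the fingers, on their centre line; the grasp point (between the pads) lies 19 mm behind it; y points along the fingers, z is the direction in which the jaws open and shut, and the axes are right-handed (so a half turn about y gives the same grasp; the last joint's range is limited). The gripper opens to 94 mm and grips with 3 to 60 N. Pads are 16 mm wide; open, the fingers measure 119 mm over their backs; the gripper's body (75 mm by 177 mm) begins 78 mm behind the grasp point.
Start: joints at [-1.337, 0.3, 1.521, -0, 1.321, -0.067], TCP at [0.163, -0.525, 0.205] pointing down, gripper open.
Joint ranges: [-3.03, 3.03], [-0.79, 2.21], [0.23, 2.52], [-1.04, 4.18], [0, 3.07], [-2.55, 2.55]. Speed limits (rad/s): [2.22, 2.22, 2.57, 3.14, 3.14, 3.14].

### API

Orientations are given as [roll, pitch, yaw] about the fixed x, y, z axes, in that order (R = Rz(yaw) Ry(pitch) Rx(roll)).
In Python, from station import get_obs, camera, hand_in, masks_of gives the robot as it stands.
- The arm moves only by the shell command python3 -m jog 'ROWS' [FORCE]. ROWS is text: rows parted by semicolons, each of 7 numbers parted by spaces: the shift along the world's x, y, z in mm, then the turn, a rotation vector about the world's x, y, z in degrees, then the closure, from 0 (fully open) to 1 (shut). A call has 1 to 10 rows; each row is the pose to reach, as a shift and turn from the pose measured when the call began; what a row does not reach only later rows make up. A row lasts 1/12 s, in which the tool goes at most 41.7 mm and 7.16 degrees, less where a joint would pass 70% of its speed; a pose out of reach is approached as far as the arm can. A call with a gripper value outside its range is refused whole. The fingers move at their own pace and stop on an object; FORCE is the grip in N (left out, the last holds). Time passes only in rows, so rows that repeat a pose let the fingers close. It gives the time, the measured TCP pose, the force and the opening at its end, in the units of the state.
- get_obs(): the state, without advancing time (a new reading comes with each control period).
- camera(name): name is "side" or "top" or "wrist"; returns a dict with "img" (420x560x3 uint8, red, green, blue), "range_z" (420x560 float32, m along the optical axis (not along the pixel's ray), 0 where there is no reading), "fx", "fy", "cx", "cy" (pixels), "rvec" (rotation vector, rad) and "tvec" (3), from world to camera coordinates, as OpenCV has them. Camera axes: x right, y down, z forward; pixel columns grow to the right and rows downward; lengths in m; the calibration is good to about 2 mm. A picture is of the moment at which its call begins.
- hand_in(): hands the job in, once; it reports no verdict.
Trained networks look in the newest picture that a camera, given by its name, has taken for a name from the list of things; names that differ only in an ending like _2 or _b are one class to them, and where a whole thing is asked for, a point or a joint stands for the part that bears it (a point fixed in the world has none). Each returns a list of dicts, best first, with "conf" (0 to 1); they miss things now and then, are a little off and sometimes report something else, mostly with a low value. They report only what shows in the picture. A call takes as long as a camera call.
- masks_of(thing, camera): "mask" (420x560 bool, what is visible of it) and "extent" ([left, top, right, bottom] in pixels, round what is visible of it).
The state is a dict: "time_s": time; "qpos": joint angles; "joint_vel": joint speeds; "tau": joint torques, N m; "ee_pos": TCP position; "eef_rot": TCP orientation; "force": force on the tool from outside, world axes, zero at the start; "moment": the same for the moment, N m; "grip_width": finger opening in m.
Only numpy, scipy, OpenCV 4.12 (cv2) and the standard library are available. Lean on these libraries where they do the work, as an engineer would, in place of code of your own. Each camera call takes 0.05 s, during which the arm holds its last target.

### The job

Clamp the jar that stands on the preparation board: squeeze the vise's quick-release lever, slide the moving jaw up so that it pushes the jar only gently back against the fixed jaw, and let the lever go; only then turn the knob clockwise until the jar is held firmly upright between both jaws, tight enough that its lid could be unscrewed with one hand, but not so tight that the glass could crack. Leave the other things round the board alone.

Things in the scene. Friction and masses are not known exactly. Their poses are not given: they have to be found in the camera images.
- vise: Preparation board with a vise, fixed on the worktop: pale wooden board 160 (x) x 380 (y) x 18 mm, its top at z = 18 mm; near its +y end an aluminium fixed jaw 80 wide x 62 mm high; a steel guide bar along the middle of its -y half. Origin on the worktop, 25 mm to +y of under the board's middle; z up; the moving jaw closes towards +y.
- fixed_face (a point): Middle of the rubber face of the fixed jaw (a shallow V, open to -y of the vise), 55 mm above the worktop.
- jaw: Moving jaw: aluminium plate with a flat rubber face, 70 wide x 58 high, between 8 and 66 mm above the board's top; it faces +y of the vise and rides on the carriage. Origin on the board's top under its face; axes as the vise's.
- jaw_face (a point): Middle of the rubber face of the moving jaw, 55 mm above the worktop.
- carriage (a joint): How far the carriage (aluminium block 62 wide x 150 long, deck 57 mm above the worktop; it carries moving jaw, knob and release handle) has slid to +y of the vise, m, 0 (rearmost, about 140 mm between the jaws) to 0.09. Free, it drags with 1 to 4 N. Let go, teeth on the lever drop into a 5 mm saw-toothed rack on the guide bar: the carriage may settle up to 5 mm back, then cannot go back.
- release_grip (a point): Where to squeeze, rear of the carriage, 108 mm above the worktop: midway between the outer faces, when squeezed, of an upright grey fixed grip (-x side, 12 thick, 30 wide in y) and a black lever (+x side, 8 thick, 26 wide), tops about 127 mm up. Pinch from above along the vise's x: 41 mm across let go, 31 squeezed (only the lever moves); this grasp drags the carriage along y. Free beside it down to 60 mm up.
- lever (a joint): Angle of the release lever, rad: about -0.02 let go with its teeth home in the rack (locked), up to 0.1 with the teeth still on a crest (turning the knob tight then drops them home, the carriage slipping back a little), 0.17 squeezed right in; free above 0.12. A spring drives it back; squeezing takes 14 to 17 N at the grip point.
- knob_grip (a point): Where to grip the tightening knob, on its upright axis, 108 mm above the worktop, 70 mm behind the backed-off jaw's face: a black bar 50 long x 13 thick x 26 mm high (94 to 120 mm above the worktop) on a thin stem; grip across its 13 mm. At knob angle 0 the bar lies along x of the vise. The point does not turn with the knob.
- knob (a joint): Knob angle, rad, 0 (backed off) to 3.2, clockwise from above. Through a gear and screw it advances the moving jaw 4 mm per rad. It drags with about 0.18 N m and stays where left; each 10 N on the jar adds 0.04 N m. Once all touch, each further mm of jaw travel adds about 14 N, so feel it. A firm hold is about 30 N (20 to 45); the glass is in danger above 60 N.
- jar: The jar to clamp: glass jar with a yellow screw lid and red label, about 66 mm across, 108 mm tall, filled; it stands loose between the jaws on a smooth steel plate let into the board (top 19.5 mm above the worktop). Origin: centre of its underside; z up.
- mill: Bystander: turned wooden pepper mill, 58 mm across, 170 mm tall. Origin: centre of its underside.
- tin: Bystander: flat round tin, 86 mm across, 40 mm tall. Origin: centre of its underside.
- second_jar: Bystander: smaller jar with a dark brown lid, 62 mm across, 101 mm tall, standing beside the board. Origin: centre of its underside.
- teaspoon: Bystander: teaspoon with a dark red handle, 140 x 30 x 13 mm, lying beside the board. Origin: under its middle.

How it is judged:
On the way, in this order (a step that is already met when the one before it is completed fails the run):
1. the release lever is squeezed (value of joint lever above 0.12 rad), for 0.1 s.
2. the jaw has been slid up, the jar is against the fixed jaw within 7 mm and the moving jaw within 9 mm of the jar, and the lever is let go, with the jar pressed gently (under 18 N) so far (y of jar in the frame of vise above 0.084 m and angle between jar's own z axis and vertical below 0.06 rad and horizontal distance between jaw_face and jar below 0.041 m and value of joint lever below 0.1 rad and contact force between jar and jaw below 18 N), for 0.2 s.
At the end, for the whole second after the job is handed in: The jar stands upright (within 0.06 rad) on the board against the fixed jaw (within 7 mm), at rest; the moving jaw presses it with 20 to 45 N; the lever is let go (y of jar in the frame of vise above 0.084 m and angle between jar's own z axis and vertical below 0.06 rad and contact force between jar and jaw between 20 and 45 N and value of joint lever below 0.1 rad and z of jar in the frame of vise below 0.0235 m and linear speed of jar below 0.01 m/s); the robot touches nothing.
It fails at once if the jar is squeezed with more than 60 N (contact force between jar and jaw above 60 N).
It fails at once if the jar is tipped (angle between jar's own z axis and vertical above 0.25 rad).
It fails at once if a bystander (mill, tin, second jar, teaspoon) is moved by more than 20 mm (distance of any of mill, tin, second_jar, teaspoon from where it was at the start of the episode above 0.02 m).
It also fails if it takes over 72 s, if anything falls off the work surface, if the arm or the gripper's body presses on something with over 40 N, if the wrist force passes 120 N, or if a joint passes its speed limit or range.

## Working session

There is one attempt and no reset: what is moved stays moved. The work goes in short steps, Python scripts to look and compute and a shell command to move; the robot and the scene stay as the last step left them, time stands still between calls to the robot, and variables do not carry over. Pictures are saved under pics/ and viewed, and the job is handed in when it is done.

```bash
ls; mkdir -p pics
cat > h.py <<'E'
import numpy as np, cv2
from station import get_obs, camera, hand_in, masks_of
def cloud(c):
    R=cv2.Rodrigues(np.array(c["rvec"],float))[0]; t=np.array(c["tvec"],float).ravel()
    v,u=np.mgrid[0:420,0:560]; z=c["range_z"].astype(float)
    P=np.stack([(u-c["cx"])/c["fx"]*z,(v-c["cy"])/c["fy"]*z,z],-1)
    W=(P-t)@R
    W[z<=0]=np.nan
    return W
def proj(c,p):
    return cv2.projectPoints(np.atleast_2d(p).astype(float),np.array(c["rvec"],float),np.array(c["tvec"],float),np.array([[c["fx"],0,c["cx"]],[0,c["fy"],c["cy"]],[0,0,1.]]),None)[0][:,0]
def save(n,img): cv2.imwrite(n,cv2.cvtColor(img,cv2.COLOR_RGB2BGR))
E
python3 - <<'E'
from h import *
print(get_obs())
for n in ["top","side"]:
    c=camera(n); save(f"pics/{n}0.png",c["img"]); np.savez(f"{n}0.npz",**c)
    W=cloud(c)
    R=cv2.Rodrigues(np.array(c["rvec"],float))[0]; print(n,"cam at",-R.T@np.array(c["tvec"]).ravel())
    for t in ["vise","jaw","carriage","release_grip","lever","knob","jar","mill","tin","second_jar","teaspoon"]:
        for d in masks_of(t,n)[:2]:
            p=W[d["mask"]]; p=p[~np.isnan(p[:,0])]
            if len(p): print(t,round(d["conf"],2),np.round(d["extent"]),"med",np.round(np.median(p,0),3),"lo",np.round(np.percentile(p,3,0),3),"hi",np.round(np.percentile(p,97,0),3))
E
```

```text
pics
{'time_s': 0.0, 'qpos': array([-1.33662050e+00,  3.00504175e-01,  1.52155692e+00, -8.59563342e-06,
        1.32070458e+00, -6.65847007e-02]), 'joint_vel': array([ 5.64174197e-04, -1.43622265e-03, -8.18691250e-04,  7.01522870e-06,
        1.17002826e-03,  9.27509787e-05]), 'tau': array([-3.70572365e-03, -5.31805873e+01, -3.52741420e+01,  7.05567375e-02,
        2.43495789e-02, -4.50282175e-05]), 'ee_pos': array([ 0.16287947, -0.52506182,  0.20487841]), 'eef_rot': array([-1.57196731e+00,  6.97404607e-05, -2.84083003e+00]), 'force': array([-0.78625158, -0.15396382, -0.00469957]), 'moment': array([ 0.07147153, -0.0083171 ,  0.01512091]), 'grip_width': 0.09402238073033774}
top cam at [0.41809856 0.08249091 1.35415556]
vise 0.55 [188. 202. 350. 285.] med [0.47  0.105 0.02 ] lo [ 0.394 -0.059  0.013] hi [0.557 0.291 0.089]
jaw 0.47 [262. 226. 275. 256.] med [0.475 0.121 0.082] lo [0.446 0.11  0.044] hi [0.505 0.131 0.088]
lever 0.65 [327. 238. 339. 242.] med [ 0.476 -0.025  0.123] lo [ 0.473 -0.038  0.068] hi [ 0.481 -0.014  0.131]
lever 0.31 [191. 270. 221. 302.] med [0.375 0.265 0.1 
[... 1391 characters left out ...]
3. 228.] med [0.468 0.068 0.11 ] lo [0.447 0.058 0.071] hi [0.489 0.073 0.121]
jar 0.59 [274. 249. 302. 298.] med [0.479 0.234 0.123] lo [0.453 0.193 0.041] hi [0.509 0.248 0.129]
jar 0.18 [317. 292. 352. 342.] med [0.371 0.289 0.098] lo [0.345 0.25  0.023] hi [0.398 0.303 0.102]
mill 0.83 [207. 230. 241. 288.] med [0.615 0.238 0.089] lo [0.599 0.209 0.006] hi [0.642 0.248 0.159]
tin 0.84 [239. 203. 280. 241.] med [0.607 0.065 0.036] lo [0.57  0.017 0.002] hi [0.647 0.095 0.04 ]
second_jar 0.73 [316. 293. 352. 343.] med [0.372 0.288 0.097] lo [0.346 0.248 0.018] hi [0.4   0.303 0.102]
teaspoon 0.74 [343. 252. 361. 295.] med [0.361 0.141 0.006] lo [ 0.35   0.049 -0.001] hi [0.374 0.173 0.013]
```

Run:
```python
from h import *
for n,(x0,y0,x1,y1) in dict(top=(175,155,375,305),side=(200,165,380,345)).items():
    im=cv2.imread(f"pics/{n}0.png")[y0:y1,x0:x1]; s=min(800/(x1-x0),600/(y1-y0))
    cv2.imwrite(f"pics/{n}0z.png",cv2.resize(im,None,fx=s,fy=s,interpolation=cv2.INTER_CUBIC))
for n in ["top","side"]:
    c=dict(np.load(f"{n}0.npz")); W=cloud(c); im=c["img"].astype(int)
    # board edges
    m=(abs(W[...,2]-.018)<.006)&(W[...,0]>.37)&(W[...,0]<.58)&(W[...,1]>-.1)&(W[...,1]<.33)&(im[...,0]>im[...,2]+20)
    p=W[m]; print(n,len(p)); r=cv2.minAreaRect(p[:,:2].astype(np.float32)*1000); print(r)
    # jar lid yellow
    m=(im[...,0]>150)&(im[...,2]<90)&(im[...,1]>110)&(W[...,2]>.1)&(abs(W[...,0]-.475)<.06)
    p=W[m]; 
    if len(p): q=p[p[:,2]>np.median(p[:,2])-.004]; print("lid",len(q),q.mean(0),cv2.minEnclosingCircle(q[:,:2].astype(np.float32)*1000))
```

```text
top 5662
((476.9689636230469, 118.18189239501953), (204.6251678466797, 393.19989013671875), 0.2647455930709839)
lid 375 [0.48264902 0.21568094 0.12731499] ((484.103759765625, 212.77352905273438), 29.64133071899414)
side 4797
((483.947021484375, 121.3371353149414), (386.7011413574219, 194.37657165527344), 86.5383529663086)
lid 480 [0.48373243 0.2163114  0.12694955] ((484.3976745605469, 214.48989868164062), 30.622562408447266)
```

View pics/top0z.png

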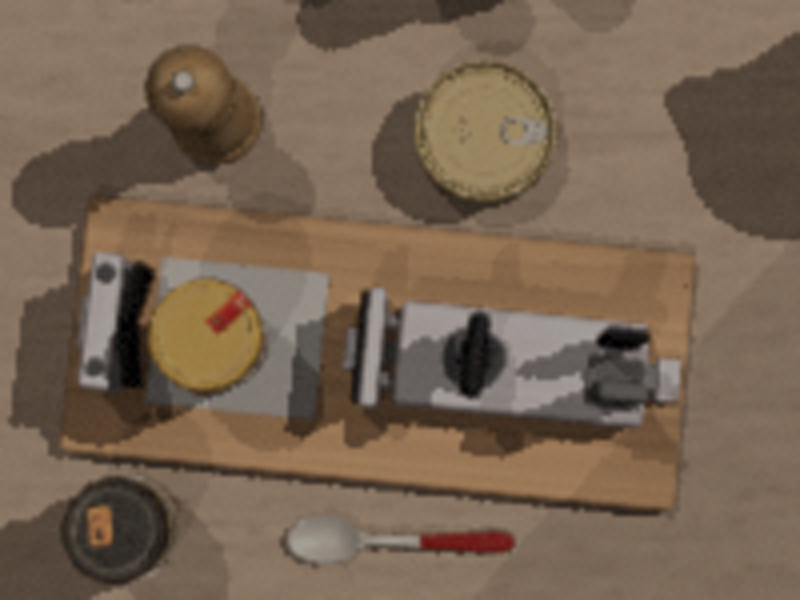

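View pics/side0z.png

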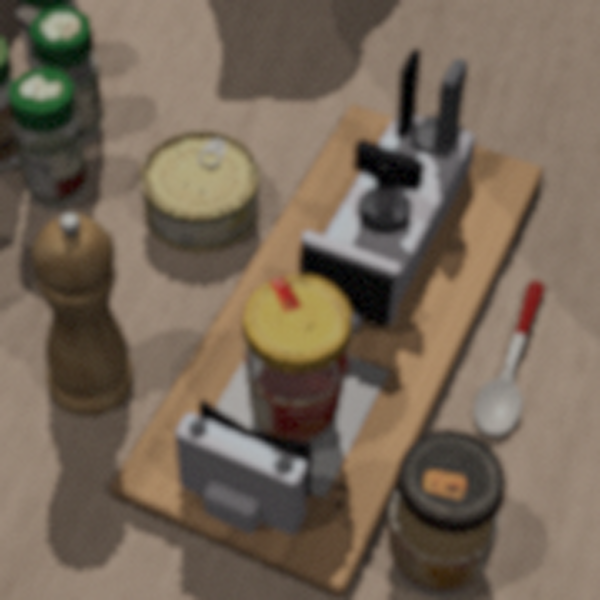

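```bash
cat >> h.py <<'E'
def ray(c,uv,z):
    R=cv2.Rodrigues(np.array(c["rvec"],float))[0]; t=np.array(c["tvec"],float).ravel()
    C=-R.T@t; uv=np.atleast_2d(uv); d=np.c_[(uv[:,0]-c["cx"])/c["fx"],(uv[:,1]-c["cy"])/c["fy"],np.ones(len(uv))]@R
    return C+d*((z-C[2])/d[:,2])[:,None]
E
python3 - <<'E'
from h import *
c=dict(np.load("top0.npz")); W=cloud(c)
# board corners (zoom->px): zoom 4x, offset 175,155
z=np.array([[92,200],[692,252],[672,510],[62,452]])/4+[175,155]
P=ray(c,z-0.5+0.125,.018);print("corners",P.round(4))
# lateral edges angle
for a,b in ((0,1),(3,2)):
    d=P[a]-P[b];print(np.degrees(np.arctan2(-d[0],d[1])),np.linalg.norm(d))
for n in ["top","side"]:
    c=dict(np.load(f"{n}0.npz")); W=cloud(c); im=c["img"].astype(int)
    def seg(name,x,y,zz,dark=None):
        m=(W[...,0]>x[0])&(W[...,0]<x[1])&(W[...,1]>y[0])&(W[...,1]<y[1])&(W[...,2]>zz[0])&(W[...,2]<zz[1])
        p=W[m]; print(n,name,len(p),p.mean(0).round(4),cv2.minAreaRect(p[:,:2].astype(np.float32)*1000))
    seg("knob",(.43,.52),(.03,.11),(.108,.135))
    seg("deck",(.42,.52),(-.06,.11),(.05,.064))
    seg("grips",(.42,.52),(-.06,.02),(.115,.14))
    seg("lever",(.465,.52),(-.06,.02),(.115,.14))
    seg("fix",(.42,.464),(-.06,.02),(.115,.14))
    seg("fixedjaw",(.42,.55),(.24,.32),(.07,.09))
    seg("movjaw",(.42,.53),(.11,.15),(.076,.095))
E
```

```text
corners [[ 0.5731  0.2945  0.018 ]
 [ 0.5335 -0.0772  0.018 ]
 [ 0.3753 -0.06    0.018 ]
 [ 0.4177  0.3134  0.018 ]]
-6.078384065003877 0.3738014288630379
-6.48372463790973 0.37575364757925256
top knob 131 [0.4686 0.0603 0.1181] ((468.2293395996094, 61.121700286865234), (18.330810546875, 47.7445182800293), 89.12102508544922)
top deck 1212 [0.4653 0.0347 0.0573] ((465.9641418457031, 33.47538375854492), (154.3311767578125, 62.186767578125), 83.19640350341797)
top grips 110 [ 0.4583 -0.0238  0.1263] ((461.2454833984375, -24.675003051757812), (28.129642486572266, 42.04859161376953), 80.91620635986328)
top lever 42 [ 0.4782 -0.0262  0.1253] ((478.4226989746094, -26.397855758666992), (25.669828414916992, 7.580973148345947), 80.91620635986328)
top fix 68 [ 0.446  -0.0222  0.1269] ((445.9288024902344, -21.928279876708984), (27.583850860595703, 11.336740493774414), 87.88996887207031)
top fixedjaw 362 [0.4945 0.2754 0.0791] ((494.23779296875, 273.7078857421875), (30.319480895996094, 79.10635375976562), 82.34186553955078)
top movjaw 179 [0.4763 0.122  0.0826] ((475.71160888671875, 122.206726074
[... 346 characters left out ...]
e grips 107 [ 0.4582 -0.0177  0.1239] ((461.7564392089844, -20.186237335205078), (29.498886108398438, 42.06590270996094), 85.47599029541016)
side lever 40 [ 0.4783 -0.021   0.1227] ((478.8047180175781, -22.669527053833008), (27.2694149017334, 7.686801433563232), 84.67374420166016)
side fix 67 [ 0.4462 -0.0158  0.1246] ((446.5416259765625, -18.978588104248047), (29.519943237304688, 11.52447509765625), 84.55682373046875)
side fixedjaw 630 [0.4919 0.2759 0.0783] ((494.042724609375, 265.39764404296875), (55.010990142822266, 80.69141387939453), 84.2684326171875)
side movjaw 211 [0.4762 0.1266 0.0816] ((477.00311279296875, 126.17738342285156), (16.2998046875, 68.28229522705078), 82.89619445800781)
```

View pics/top0.png

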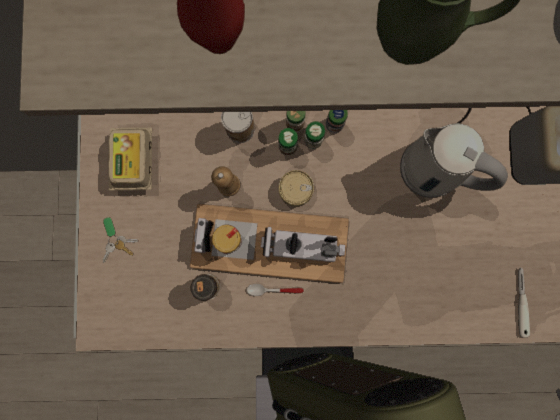

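View pics/side0.png

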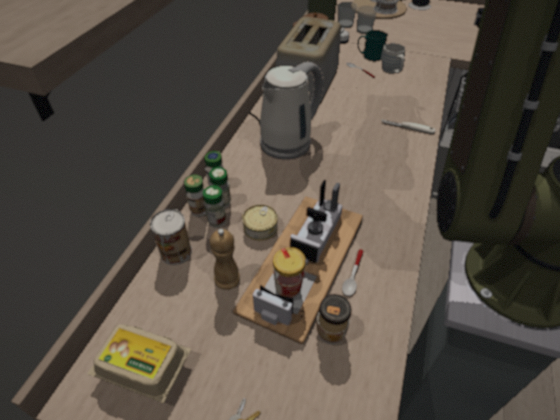

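```bash
python3 -m jog '20 34 4 0 0 6 0;40 68 8 0 0 12 0;60 102 12 0 0 18 0;80 136 16 0 0 24 0;100 170 20 0 0 30 0;120 204 20 0 0 36 0;140 238 20 0 0 42 0;160 272 20 0 0 48 0;180 306 20 0 0 54 0;200 340 20 0 0 60 0' 30
```

```text
time_s: 2.03
ee_pos: [0.3635, -0.1835, 0.2258]
eef_rot: [-1.57, -0.0, -1.789]
force: [0.2, 0.0, 0.4]
grip_width: 0.0939
```

```bash
python3 -m jog '18 32 0 0 0 1 0;37 64 0 0 0 2 0;55 97 0 0 0 3 0;74 130 0 0 0 4.5 0;92 162 0 0 0 6 0;92 162 0 0 0 6 0;92 162 0 0 0 6 0'
python3 - <<'E'
from h import *
print(get_obs())
c=camera("wrist"); save("pics/w1.png",c["img"]); np.savez("w1.npz",**c)
W=cloud(c)
R=cv2.Rodrigues(np.array(c["rvec"],float))[0]; print(-R.T@np.array(c["tvec"]).ravel())
def seg(name,x,y,zz):
    m=(W[...,0]>x[0])&(W[...,0]<x[1])&(W[...,1]>y[0])&(W[...,1]<y[1])&(W[...,2]>zz[0])&(W[...,2]<zz[1])
    p=W[m]; print(name,len(p)); 
    if len(p): print(p.mean(0).round(4),cv2.minAreaRect(p[:,:2].astype(np.float32)*1000))
seg("knob",(.43,.52),(.03,.11),(.112,.135))
seg("deck",(.42,.52),(-.06,.11),(.05,.064))
seg("lever",(.464,.52),(-.06,.02),(.119,.14))
seg("fix",(.42,.464),(-.06,.02),(.119,.14))
E
```

```text
time_s: 2.62
ee_pos: [0.4557, -0.0203, 0.2255]
eef_rot: [-1.571, -0.0, -1.681]
force: [-0.8, -1.0, -0.5]
grip_width: 0.094
{'time_s': 2.6167, 'qpos': array([-1.24622424e-01,  7.17301249e-02,  1.74393306e+00, -3.39903360e-04,
        1.32574059e+00, -1.44210690e-02]), 'joint_vel': array([-0.05832216, -0.02175531,  0.02028198, -0.00482552,  0.00030061,
       -0.01486603]), 'tau': array([ 2.70374313e+00, -3.89134634e+01, -3.63118207e+01,  2.29996643e-01,
       -3.73646768e-02,  3.32855405e-01]), 'ee_pos': array([ 0.45570061, -0.02029023,  0.2255081 ]), 'eef_rot': array([-1.57061224e+00, -3.32453121e-04, -1.68091528e+00]), 'force': array([-0.8124476 , -1.0277823 , -0.51411799]), 'moment': array([ 0.03000094, -0.02229337, -0.01072058]), 'grip_width': 0.09398941174281943}
[0.46422192 0.05857378 0.40569927]
knob 871
[0.4693 0.0613 0.1192] ((469.08843994140625, 61.325096130371094), (19.42428207397461, 49.353973388671875), 83.37191772460938)
deck 5583
[0.4666 0.0389 0.0581] ((466.3792724609375, 34.92863082885742), (155.64505004882812, 62.08735656738281), 83.38892364501953)
lever 218
[ 0.4787 -0.024   0.1259] ((478.82244873046875, -25.201013565063477), (26.03422737121582, 7.932000160217285), 82.33848571777344)
fix 385
[ 0.4469 -0.02    0.1278] ((446.612548828125, -21.26534652709961), (29.70413589477539, 11.627487182617188), 83.51399230957031)
```

View pics/w1.png

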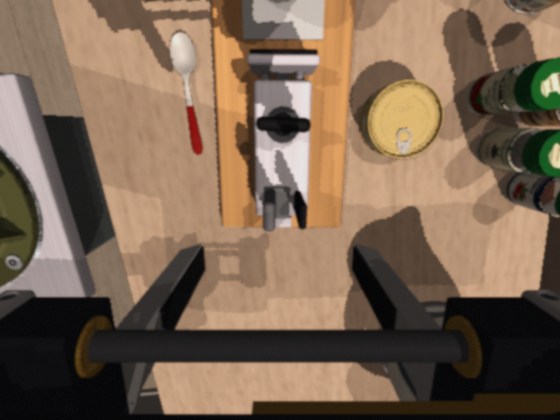

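```bash
python3 -m jog '0 -1 -34 0 0 0 0;0 -1 -68 0 0 0 0;0 -1 -100 0 0 0 0;0 -1 -125 0 0 0 0;0 -1 -136 0 0 0 0;0 -1 -136 0 0 0 0' 30
python3 - <<'E'
from h import *
c=camera("side"); save("pics/s2.png",cv2.resize(c["img"][140:320,230:420],None,fx=3,fy=3,interpolation=2))
E
```

```text
time_s: 3.17
ee_pos: [0.4536, -0.0235, 0.0875]
eef_rot: [-1.575, -0.001, -1.685]
force: [0.3, -0.6, 0.7]
grip_width: 0.094
```

View pics/s2.png

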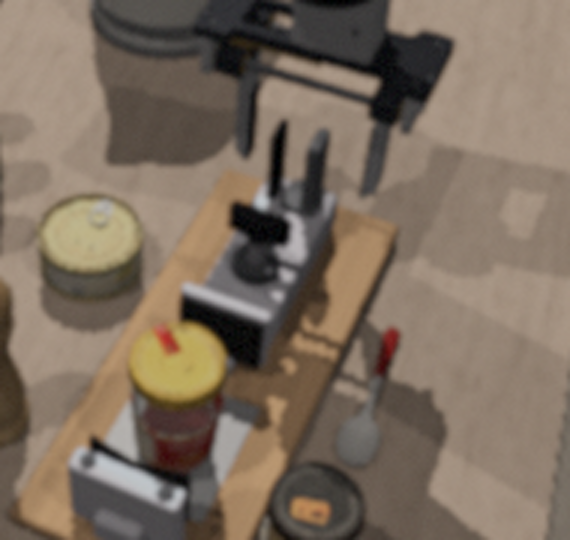

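```bash
python3 -m jog '2 2 1 0 0 0.3 0.4;2 2 1 0 0 0.3 0.5;2 2 1 0 0 0.3 0.5;2 2 1 0 0 0.3 0.5;2 2 1 0 0 0.3 0.5;2 2 1 0 0 0.3 0.5' 30
```

```text
time_s: 3.72
ee_pos: [0.4567, -0.0214, 0.0904]
eef_rot: [-1.572, -0.001, -1.68]
force: [-0.4, 0.2, -0.0]
grip_width: 0.0577
```

```bash
python3 -m jog '0 0 -1 0 0 0 0.6;0 0 -1 0 0 0 1;0 0 -1 0 0 0 1;0 0 -1 0 0 0 1;0 0 -1 0 0 0 1;0 0 -1 0 0 0 1;0 0 -1 0 0 0 1;0 0 -1 0 0 0 1' 30; python3 -c "
from h import *
print(get_obs())"
```

```text
time_s: 4.38
ee_pos: [0.4572, -0.0215, 0.0902]
eef_rot: [-1.57, -0.001, -1.68]
force: [-3.0, -0.5, 8.7]
grip_width: 0.0329
{'time_s': 4.3833, 'qpos': array([-1.26732143e-01,  2.35538444e-01,  1.89668624e+00, -6.27098542e-04,
        1.00840940e+00, -1.75572141e-02]), 'joint_vel': array([ 0.00108361, -0.00010529,  0.00081445,  0.00162299, -0.00162326,
        0.00113562]), 'tau': array([ 1.94577039e-01, -3.92262125e+01, -2.73785824e+01,  3.50088626e-02,
        2.62477733e-01, -7.65957101e-02]), 'ee_pos': array([ 0.45723385, -0.0215073 ,  0.0901837 ]), 'eef_rot': array([-1.56984731e+00, -5.47581704e-04, -1.67963740e+00]), 'force': array([-2.99113433, -0.47228212,  8.70823775]), 'moment': array([-0.08342004, -0.59524187, -0.09938174]), 'grip_width': 0.032933138938811064}
```

```bash
python3 -m jog '0 0 0 0 0 0 1;0 0 0 0 0 0 1;0 0 0 0 0 0 1;0 0 0 0 0 0 1' 40
```

```text
time_s: 4.72
ee_pos: [0.4572, -0.0215, 0.0902]
eef_rot: [-1.57, -0.001, -1.68]
force: [-5.3, 0.1, 3.3]
grip_width: 0.0329
```

```bash
python3 -m jog '0.3 3 0 0 0 0 1;0.6 5 0 0 0 0 1;1 8 0 0 0 0 1;1.1 10 0 0 0 0 1;1.1 10 0 0 0 0 1;1.1 10 0 0 0 0 1' 40;python3 - <<'E'
from h import *
c=camera("wrist"); save("pics/w3.png",c["img"]); W=cloud(c)
def seg(name,x,y,zz):
    m=(W[...,0]>x[0])&(W[...,0]<x[1])&(W[...,1]>y[0])&(W[...,1]<y[1])&(W[...,2]>zz[0])&(W[...,2]<zz[1])
    p=W[m]; print(name,len(p)); 
    if len(p): print(p.mean(0).round(4),cv2.minAreaRect(p[:,:2].astype(np.float32)*1000))
seg("knob",(.43,.52),(.03,.11),(.112,.135))
seg("jaw",(.42,.53),(.11,.17),(.076,.095))
E
```

```text
time_s: 5.22
ee_pos: [0.4584, -0.0112, 0.0902]
eef_rot: [-1.57, -0.0, -1.679]
force: [-3.2, 3.3, 2.0]
grip_width: 0.0331
knob 3121
[0.4703 0.0717 0.1193] ((470.33856201171875, 71.6449966430664), (49.19225311279297, 20.38166046142578), 3.0628292560577393)
jaw 2282
[0.4774 0.1284 0.0832] ((477.3519287109375, 128.89515686035156), (7.230406761169434, 70.0738525390625), 84.04530334472656)
```

View pics/w3.png

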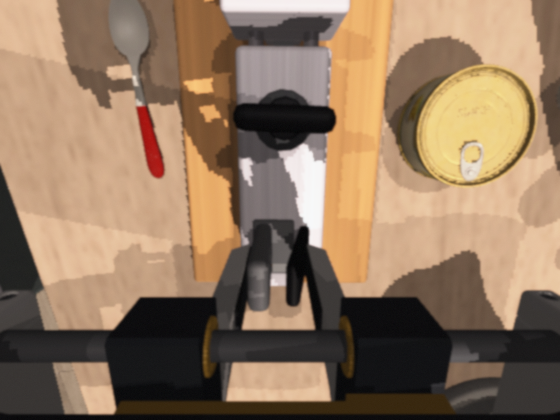

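```bash
python3 -m jog '0.5 4 0 0 0 0 1;1 8 0 0 0 0 1;1.5 13 0 0 0 0 1;2 18 0 0 0 0 1;2.6 23 0 0 0 0 1;3.2 28 0 0 0 0 1;3.8 33 0 0 0 0 1;4 36 0 0 0 0 1;4 36 0 0 0 0 1;4 36 0 0 0 0 1' 40;python3 - <<'E'
from h import *
print(get_obs()["force"])
c=camera("wrist"); save("pics/w4.png",c["img"]); W=cloud(c)
def seg(name,x,y,zz):
    m=(W[...,0]>x[0])&(W[...,0]<x[1])&(W[...,1]>y[0])&(W[...,1]<y[1])&(W[...,2]>zz[0])&(W[...,2]<zz[1])
    p=W[m]; print(name,len(p)); 
    if len(p): print(p.mean(0).round(4),cv2.minAreaRect(p[:,:2].astype(np.float32)*1000))
seg("knob",(.43,.52),(.08,.14),(.112,.135))
seg("jaw",(.42,.53),(.14,.18),(.076,.095))
seg("fix",(.42,.462),(-.02,.05),(.115,.135))
seg("lever",(.462,.52),(-.02,.05),(.115,.135))
for n in ("top","side"):
    c=camera(n); W=cloud(c); im=c["img"].astype(int)
    m=(im[...,0]>150)&(im[...,2]<90)&(im[...,1]>110)&(W[...,2]>.1)&(abs(W[...,0]-.475)<.06)
    p=W[m]; 
    if len(p): q=p[p[:,2]>np.median(p[:,2])-.004]; print("lid",len(q),q.mean(0),cv2.minEnclosingCircle(q[:,:2].astype(np.float32)*1000))
    if n=="side": save("pics/s4.png",cv2.resize(c["img"][140:320,230:420],None,fx=3,fy=3,interpolation=2))
E
```

```text
time_s: 6.1
ee_pos: [0.4626, 0.0251, 0.0903]
eef_rot: [-1.569, 0.0, -1.679]
force: [0.5, 1.1, -0.4]
grip_width: 0.033
[ 0.50810929  1.10199335 -0.37231091]
knob 3106
[0.4746 0.1079 0.1193] ((474.87689208984375, 107.97509765625), (48.96651077270508, 20.315631866455078), 3.4085445404052734)
jaw 2277
[0.4817 0.1647 0.0833] ((481.5722351074219, 165.495361328125), (7.165382385253906, 70.37857818603516), 83.63203430175781)
fix 1746
[0.4498 0.0301 0.1268] ((448.8925476074219, 25.196910858154297), (23.642471313476562, 29.125242233276367), 9.662468910217285)
lever 1289
[0.4763 0.0271 0.1251] ((478.0692443847656, 21.834503173828125), (26.016155242919922, 24.29331398010254), 79.10193634033203)
lid 466 [0.48183583 0.21555702 0.12766109] ((482.9975280761719, 213.54405212402344), 30.423553466796875)
lid 137 [0.48572033 0.21830078 0.12723969] ((483.54962158203125, 215.8058319091797), 30.69913673400879)
```

View pics/s4.png

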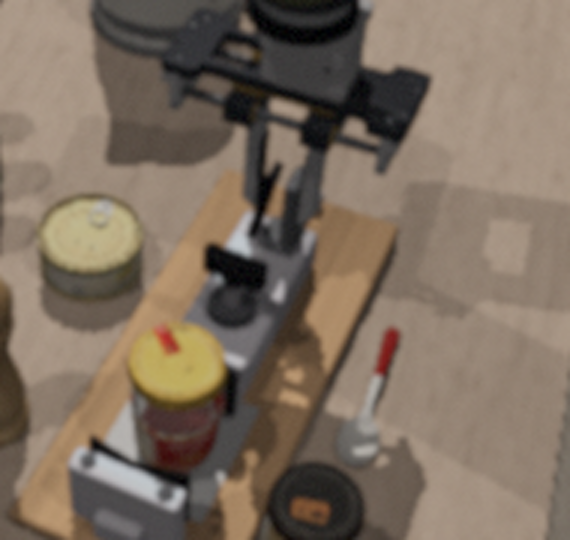

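View pics/w4.png

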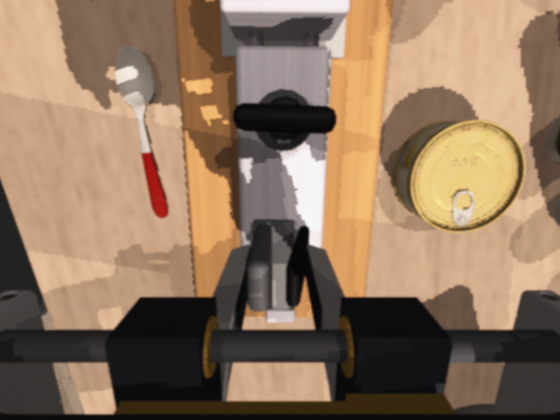

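```bash
python3 -m jog '0.2 2 0 0 0 0 1;0.5 4 0 0 0 0 1;0.7 6 0 0 0 0 1;0.9 8 0 0 0 0 1;1.1 10 0 0 0 0 1;1.4 12 0 0 0 0 1' 40; python3 -m jog '0.1 1 0 0 0 0 1;0.2 2 0 0 0 0 1;0.3 3 0 0 0 0 1' 40; python3 -m jog '0.1 1 0 0 0 0 1;0.2 2 0 0 0 0 1' 40
```

```text
time_s: 6.75
ee_pos: [0.464, 0.0368, 0.0903]
eef_rot: [-1.569, -0.0, -1.68]
force: [-0.1, -2.6, -1.7]
grip_width: 0.0327
time_s: 7.0
ee_pos: [0.4644, 0.0399, 0.0903]
eef_rot: [-1.569, -0.0, -1.68]
force: [0.5, -2.6, -1.1]
grip_width: 0.0326
time_s: 7.17
ee_pos: [0.4646, 0.0419, 0.0903]
eef_rot: [-1.569, -0.0, -1.68]
force: [1.6, -2.7, -0.6]
grip_width: 0.0333
```

Run:
```python
from h import *
print(get_obs()["force"],get_obs()["ee_pos"])
for n in ("top","side"):
    c=camera(n); W=cloud(c); im=c["img"].astype(int)
    m=(im[...,0]>150)&(im[...,2]<90)&(im[...,1]>110)&(W[...,2]>.1)&(abs(W[...,0]-.475)<.06)
    p=W[m]; 
    if len(p): q=p[p[:,2]>np.median(p[:,2])-.004]; print("lid",len(q),q.mean(0),cv2.minEnclosingCircle(q[:,:2].astype(np.float32)*1000))
    save(f"pics/{n}5.png",cv2.resize(c["img"][140:320,230:420] if n=="side" else c["img"][190:300,170:350],None,fx=4,fy=4,interpolation=2)[:600])
```

```text
[ 1.5873264  -2.66847527 -0.62633313] [0.46458662 0.04193442 0.0902688 ]
lid 469 [0.48184996 0.22556477 0.12758858] ((483.3177185058594, 224.1844940185547), 30.215524673461914)
lid 135 [0.48456731 0.22942494 0.12748261] ((483.94976806640625, 224.9093780517578), 31.41561508178711)
```

View pics/top5.png

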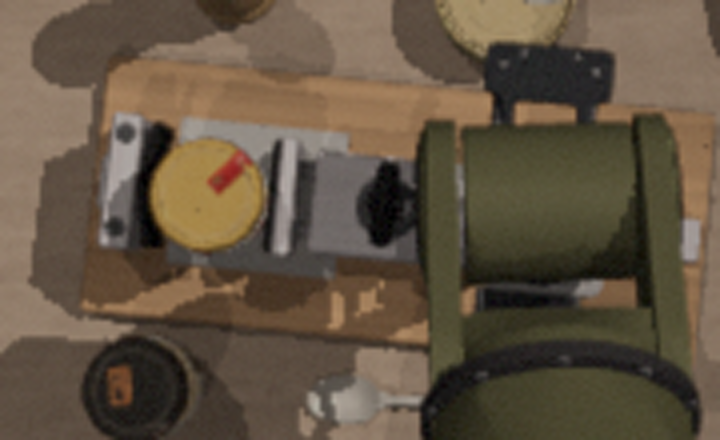

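View pics/side5.png

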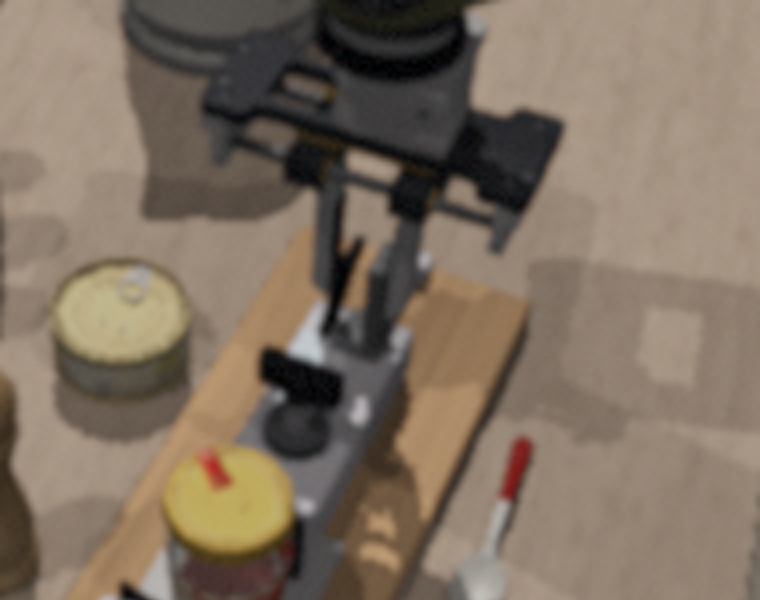

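```bash
python3 -m jog '0.1 1 0 0 0 0 1;0.2 2 0 0 0 0 1;0.3 3 0 0 0 0 1' 40; python3 -m jog '0.1 1 0 0 0 0 1;0.2 2 0 0 0 0 1' 40;  python3 -m jog '0.1 1 0 0 0 0 1' 40
```

```text
time_s: 7.52
ee_pos: [0.465, 0.0451, 0.0903]
eef_rot: [-1.569, -0.0, -1.68]
force: [1.2, -2.6, -1.2]
grip_width: 0.0329
time_s: 7.68
ee_pos: [0.4652, 0.0472, 0.0903]
eef_rot: [-1.569, -0.0, -1.68]
force: [1.2, -3.2, -2.1]
grip_width: 0.033
time_s: 7.77
ee_pos: [0.4653, 0.0483, 0.0903]
eef_rot: [-1.569, -0.0, -1.68]
force: [1.2, -2.2, -1.1]
grip_width: 0.033
```

```bash
python3 -m jog '0.1 0.5 0 0 0 0 1;0.1 1 0 0 0 0 1' 40;  python3 -m jog '0.1 0.5 0 0 0 0 1;0.1 1 0 0 0 0 1' 40
```

```text
time_s: 7.93
ee_pos: [0.4654, 0.0494, 0.0903]
eef_rot: [-1.569, -0.0, -1.68]
force: [1.0, -2.2, -0.9]
grip_width: 0.0329
time_s: 8.1
ee_pos: [0.4656, 0.0504, 0.0903]
eef_rot: [-1.569, -0.0, -1.679]
force: [0.5, -3.3, -0.8]
grip_width: 0.033
```

```bash
python3 -m jog '0.1 0.5 0 0 0 0 1;0.1 0.8 0 0 0 0 1' 40
```

```text
time_s: 8.27
ee_pos: [0.4656, 0.0513, 0.0903]
eef_rot: [-1.569, -0.0, -1.679]
force: [0.4, -1.8, -1.2]
grip_width: 0.0332
```

```bash
python3 -m jog '0.1 0.5 0 0 0 0 1;0.1 0.8 0 0 0 0 1' 40;python3 - <<'E'
from h import *
for n in ("top","side"):
    c=camera(n); W=cloud(c); im=c["img"].astype(int)
    m=(im[...,0]>150)&(im[...,2]<90)&(im[...,1]>110)&(W[...,2]>.1)&(abs(W[...,0]-.475)<.06)
    p=W[m]; 
    if len(p): q=p[p[:,2]>np.median(p[:,2])-.004]; print("lid",len(q),q.mean(0),cv2.minEnclosingCircle(q[:,:2].astype(np.float32)*1000))
    save(f"pics/{n}6.png",cv2.resize(c["img"][200:310,230:420] if n=="side" else c["img"][190:300,170:350],None,fx=4,fy=4,interpolation=2)[:600])
print(get_obs()["force"])
E
```

```text
time_s: 8.43
ee_pos: [0.4658, 0.052, 0.0903]
eef_rot: [-1.569, -0.0, -1.679]
force: [0.5, -5.1, -0.7]
grip_width: 0.0328
lid 463 [0.48208167 0.23516971 0.12744044] ((483.9100646972656, 233.86436462402344), 30.49391746520996)
lid 138 [0.48544845 0.23880021 0.12751045] ((484.30682373046875, 236.20233154296875), 30.9429874420166)
[ 0.29933707 -5.06081278 -0.62164047]
```

View pics/top6.png

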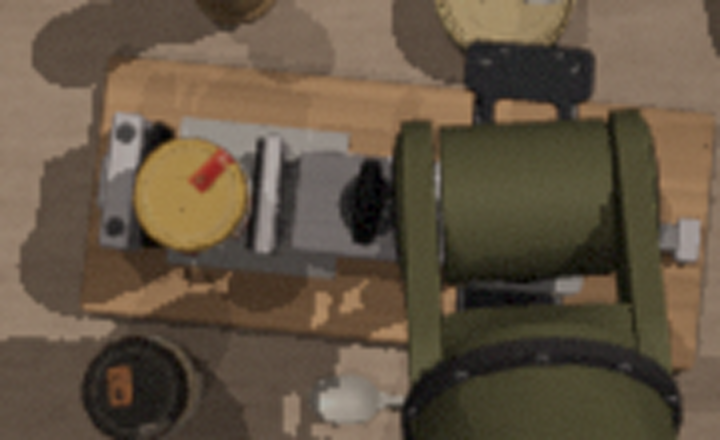

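```bash
python3 -m jog '0.05 0.4 0 0 0 0 1;0.05 0.4 0 0 0 0 1' 40
```

```text
time_s: 8.7
ee_pos: [0.4658, 0.0522, 0.0903]
eef_rot: [-1.569, -0.001, -1.679]
force: [0.7, -5.9, 0.5]
grip_width: 0.033
```

```bash
python3 -m jog '0.05 0.5 0 0 0 0 1;0.05 0.5 0 0 0 0 1' 40
```

```text
time_s: 8.87
ee_pos: [0.4658, 0.0524, 0.0903]
eef_rot: [-1.569, -0.001, -1.679]
force: [0.8, -7.5, -0.7]
grip_width: 0.0326
```

```bash
python3 -m jog '0 0 0 0 0 0 0.5;0 0 0 0 0 0 0.4;0 0 0 0 0 0 0.3;0 0 0 0 0 0 0.25;0 0 0 0 0 0 0.2;0 0 0 0 0 0 0.2;0 0 0 0 0 0 0.2' 40;python3 - <<'E'
from h import *
c=camera("wrist"); save("pics/w7.png",c["img"]); W=cloud(c)
def seg(name,x,y,zz):
    m=(W[...,0]>x[0])&(W[...,0]<x[1])&(W[...,1]>y[0])&(W[...,1]<y[1])&(W[...,2]>zz[0])&(W[...,2]<zz[1])
    p=W[m]; print(name,len(p)); 
    if len(p): print(p.mean(0).round(4),cv2.minAreaRect(p[:,:2].astype(np.float32)*1000))
seg("knob",(.43,.52),(.1,.16),(.112,.135))
seg("jaw",(.42,.53),(.17,.22),(.076,.095))
for n in ("top","side"):
    c=camera(n); W=cloud(c); im=c["img"].astype(int)
    m=(im[...,0]>150)&(im[...,2]<90)&(im[...,1]>110)&(W[...,2]>.1)&(abs(W[...,0]-.475)<.06)
    p=W[m]; 
    if len(p): q=p[p[:,2]>np.median(p[:,2])-.004]; print("lid",len(q),q.mean(0),cv2.minEnclosingCircle(q[:,:2].astype(np.float32)*1000))
    save(f"pics/{n}7.png",cv2.resize(c["img"][150:310,230:420] if n=="side" else c["img"][190:300,170:350],None,fx=4,fy=4,interpolation=2)[:600])
print(get_obs()["force"],get_obs()["ee_pos"])
E
```

```text
time_s: 9.45
ee_pos: [0.4655, 0.0525, 0.0902]
eef_rot: [-1.57, -0.001, -1.679]
force: [-0.0, -0.7, -0.7]
grip_width: 0.0741
knob 3120
[0.4778 0.1356 0.1193] ((477.9109802246094, 135.60687255859375), (49.107940673828125, 20.142940521240234), 2.7392261028289795)
jaw 2186
[0.4851 0.1921 0.0832] ((484.7589111328125, 192.60763549804688), (6.73416805267334, 69.52374267578125), 84.05908966064453)
lid 450 [0.48204216 0.2357532  0.12776411] ((483.878173828125, 233.9187469482422), 30.448314666748047)
lid 140 [0.48609645 0.23864849 0.12721763] ((484.3883056640625, 235.96176147460938), 30.850582122802734)
[-0.09592849  0.97728428  0.15664063] [0.46568931 0.05246493 0.09027128]
```

View pics/side7.png

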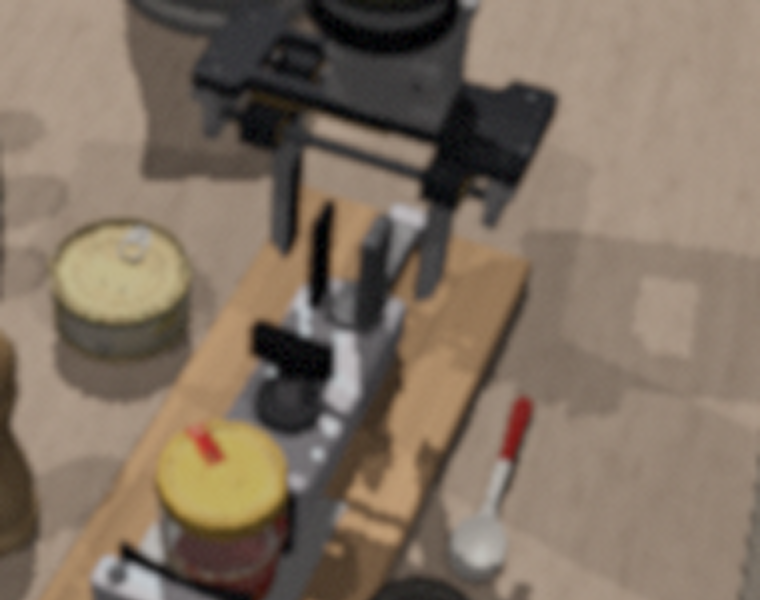

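View pics/w7.png

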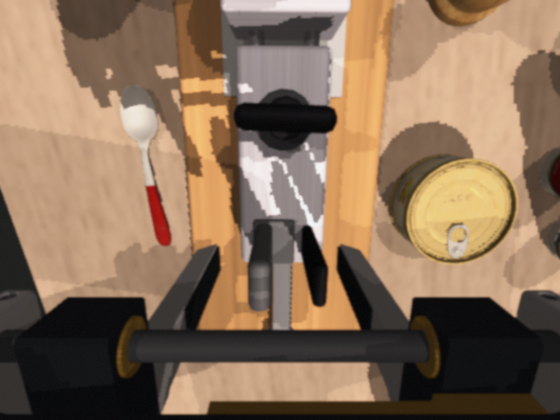

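```bash
python3 -m jog '0 0 25 0 0 0 0.2;0 0 60 0 0 0 0.2;0 0 95 0 0 0 0.2;0 0 110 0 0 6 0.5;2 14 110 0 0 13 0.5;4 28 110 0 0 20 0.5;6 42 110 0 0 27 0.5;8 56 110 0 0 34 0.5;10 70 110 0 0 41 0.5;12 83 110 0 0 48 0.5' 40;python3 -m jog '0 0 0 0 0 7 0.5;0 0 0 0 0 14 0.5;0 0 0 0 0 21 0.5;0 0 0 0 0 28 0.5;0 0 0 0 0 35 0.5;0 0 0 0 0 41 0.5;0 0 0 0 0 42 0.5;0 0 0 0 0 42 0.5'
python3 - <<'E'
from h import *
o=get_obs();print(o["qpos"],o["ee_pos"],np.degrees(o["eef_rot"]),o["force"],o["moment"])
c=camera("wrist"); save("pics/w8.png",c["img"]); W=cloud(c)
def seg(name,x,y,zz):
    m=(W[...,0]>x[0])&(W[...,0]<x[1])&(W[...,1]>y[0])&(W[...,1]<y[1])&(W[...,2]>zz[0])&(W[...,2]<zz[1])
    p=W[m]; print(name,len(p)); 
    if len(p): print(p.mean(0).round(4),cv2.minAreaRect(p[:,:2].astype(np.float32)*1000))
seg("knob",(.43,.52),(.1,.16),(.115,.135))
seg("jaw",(.42,.53),(.17,.22),(.076,.095))
for n in ("top","side"):
    c=camera(n); W=cloud(c);
    seg("knob",(.43,.52),(.11,.16),(.11,.125))
    seg("fix",(.42,.474),(.03,.09),(.116,.14)); seg("lever",(.474,.51),(.03,.09),(.116,.14))
    if n=="side": save("pics/s8.png",cv2.resize(c["img"][150:310,230:420],None,fx=4,fy=4,interpolation=2)[:600])
E
```

```text
time_s: 10.43
ee_pos: [0.4776, 0.1363, 0.2002]
eef_rot: [-1.569, -0.001, -0.835]
force: [0.2, -0.3, -0.2]
grip_width: 0.0472
time_s: 11.1
ee_pos: [0.4775, 0.1362, 0.2002]
eef_rot: [-1.569, -0.001, -0.104]
force: [0.6, 0.5, 0.1]
grip_width: 0.0472
[ 2.03458944e-01  1.84487096e-01  1.67678415e+00  1.29330856e-03
  1.27896639e+00 -1.26352168e+00] [0.47754453 0.13623706 0.20021311] [-8.99088503e+01 -5.25137564e-02 -5.96951481e+00] [0.6403746  0.54878857 0.11003481] [ 0.04573102 -0.16850774  0.02092988]
knob 756
[0.4762 0.1363 0.1196] ((477.2237854003906, 136.32041931152344), (17.835012435913086, 48.26357650756836), 75.74920654296875)
jaw 1089
[0.4814 0.1987 0.0836] ((485.0896911621094, 200.02273559570312), (25.776180267333984, 68.3731689453125), 76.802490234375)
knob 0
fix 12
[0.4537 0.0398 0.1268] ((453.63055419921875, 39.028385162353516), (4.681410312652588, 11.36947250366211), 88.19001007080078)
lever 6
[0.4855 0.0371 0.1246] ((485.7832336425781, 37.2142448425293), (2.39020037651062, 6.8624701499938965), 85.38847351074219)
knob 157
[0.4775 0.14   0.117 ] ((477.8643493652344, 137.68173217773438), (19.494583129882812, 49.00438690185547), 71.13963317871094)
fix 72
[0.4551 0.0586 0.1248] ((455.1863708496094, 55.92490768432617), (27.917194366455078, 10.99956226348877), 82.10078430175781)
lever 41
[0.4872 0.0534 0.1232] ((487.7703857421875, 51.92366409301758), (23.767749786376953, 7.25707483291626), 84.01679229736328)
```

View pics/w8.png

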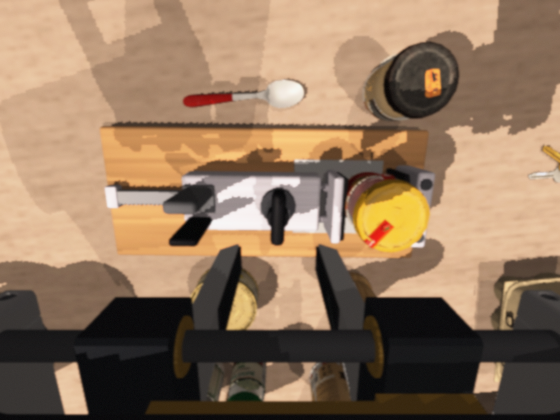

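View pics/s8.png

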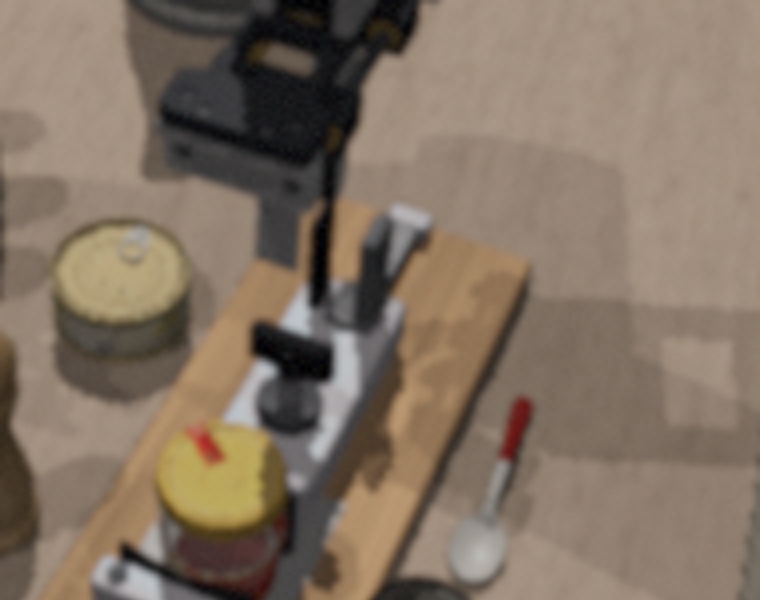

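```bash
python3 -m jog '0 0 -35 0 0 0 0.5;0 0 -70 0 0 0 0.5;0 0 -95 0 0 0 0.5;0 0 -111 0 0 -0.5 0.5;0 0 -111 0 0 -0.5 0.5;0 0 -111 0 0 -0.5 0.5' 60;python3 - <<'E'
from h import *
o=get_obs();print(o["ee_pos"],np.degrees(o["eef_rot"]),o["force"],o["moment"])
c=camera("side")
save("pics/s9.png",cv2.resize(c["img"][150:310,230:420],None,fx=4,fy=4,interpolation=2)[:600])
E
```

```text
time_s: 11.75
ee_pos: [0.4775, 0.1362, 0.0893]
eef_rot: [-1.569, -0.0, -0.115]
force: [0.5, 0.7, 0.4]
grip_width: 0.0471
[0.47750593 0.13623527 0.08928792] [-8.99243257e+01 -2.00966377e-03 -6.59114476e+00] [0.51028464 0.68580537 0.403738  ] [ 0.07660616 -0.17464894  0.00185466]
```

View pics/s9.png

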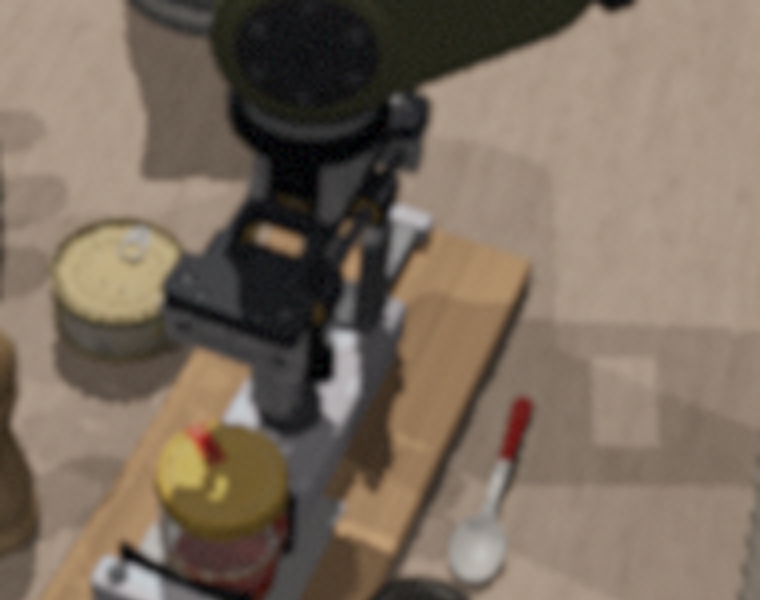

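Fingers straddle the knob bar. Close on it gradually.

```bash
python3 -m jog '0 0 0 0 0 0 0.7;0 0 0 0 0 0 0.8;0 0 0 0 0 0 0.85;0 0 0 0 0 0 1;0 0 0 0 0 0 1;0 0 0 0 0 0 1;0 0 0 0 0 0 1;0 0 0 0 0 0 1' 60;python3 -c "
from h import *
o=get_obs();print(np.degrees(o['eef_rot']),o['force'],o['moment'],o['ee_pos'])"
```

```text
time_s: 12.47
ee_pos: [0.4781, 0.1361, 0.0904]
eef_rot: [-1.569, -0.002, -0.115]
force: [-1.4, -4.3, 4.6]
grip_width: 0.0128
[-89.91332597  -0.11406596  -6.57938325] [-1.44244512 -4.28510665  4.55444224] [-0.84052664  0.1070479  -0.15589639] [0.478108   0.13610132 0.09039683]
```

```bash
cat > st.py <<'E'
from h import *
o=get_obs();print("yaw",np.degrees(o['eef_rot'])[2].round(2),"F",o['force'].round(2),"M",o['moment'].round(3),"tau6",o['tau'][5].round(3),o['ee_pos'].round(4),o['grip_width'].round(4),"j6",o['qpos'][5].round(3))
E
python3 -m jog '0 -0.4 -0.5 0 0 -5 1;0 -0.4 -0.5 0 0 -10 1;0 -0.4 -0.5 0 0 -10 1' 60; python3 st.py;python3 -m jog '0 0 0 0 0 -5 1;0 0 0 0 0 -10 1;0 0 0 0 0 -10 1' 60; python3 st.py
```

```text
time_s: 12.72
ee_pos: [0.4781, 0.1359, 0.0904]
eef_rot: [-1.569, -0.002, -0.295]
force: [-3.1, -0.7, 8.1]
grip_width: 0.0128
time_s: 12.97
ee_pos: [0.4781, 0.1358, 0.0904]
eef_rot: [-1.569, -0.002, -0.473]
force: [-0.6, -2.9, 3.1]
grip_width: 0.0126Traceback (most recent call last):
  File "st.py", line 2, in <module>
    o=get_obs();print("yaw",np.degrees(o['eef_rot'])[2].round(2),"F",o['force'].round(2),"M",o['moment'].round(3),"tau6",o['tau'][5].round(3),o['ee_pos'].round(4),o['grip_width'].round(4),"j6",o['qpos'][5].round(3))
                                                                                                                                                                   ^^^^^^^^^^^^^^^^^^^^^
AttributeError: 'float' object has no attribute 'round'
Traceback (most recent call last):
  File "st.py", line 2, in <module>
    o=get_obs();print("yaw",np.degrees(o['eef_rot'])[2].round(2),"F",o['force'].round(2),"M",o['moment'].round(3),"tau6",o['tau'][5].round(3),o['ee_pos'].round(4),o['grip_width'].round(4),"j6",o['qpos'][5].round(3))
                                                                                                                                                                   ^^^^^^^^^^^^^^^^^^^^^
AttributeError: 'float' object has no attribute 'round'
```

```bash
sed -i "s/o\['grip_width'\].round(4)/round(o['grip_width'],4)/" st.py; python3 st.py
python3 -m jog '0 0 0 0 0 -5 1;0 0 0 0 0 -5 1' 60 | grep -v ee; python3 st.py
```

```text
yaw -27.11 F [-0.6  -2.89  3.08] M [-0.591  0.227 -0.04 ] tau6 1.985 [0.4781 0.1358 0.0904] 0.0126 j6 -0.895
time_s: 13.13
force: [-0.5, -2.4, 3.3]
grip_width: 0.0127
yaw -32.17 F [-0.47 -2.38  3.33] M [-0.521  0.093 -0.011] tau6 1.744 [0.4781 0.1358 0.0904] 0.0127 j6 -0.806
```

```bash
python3 -m jog '0 0 0 0 0 -2 1;0 0 0 0 0 -4 1;0 0 0 0 0 -6 1' 60 | grep time; python3 st.py; python3 -m jog '0 0 0 0 0 -2 1;0 0 0 0 0 -4 1' 60 | grep time; python3 st.py
```

```text
time_s: 13.38
yaw -37.97 F [-1.53 -3.44  3.18] M [-0.657  0.073  0.328] tau6 -0.592 [0.4781 0.1357 0.0904] 0.0126 j6 -0.704
time_s: 13.55
yaw -41.75 F [-1.06 -3.    3.  ] M [-0.614  0.069  0.294] tau6 -0.636 [0.4781 0.1356 0.0905] 0.0127 j6 -0.638
```

```bash
python3 -m jog '0 0 0 0 0 -2 1;0 0 0 0 0 -4 1' 60 | grep time; python3 st.py;python3 -m jog '0 0 0 0 0 0 1;0 0 0 0 0 0 1;0 0 0 0 0 0 1' 60 | grep time; python3 st.py
```

```text
time_s: 13.72
yaw -45.53 F [-0.57 -2.82  3.03] M [-0.541  0.05   0.325] tau6 -0.632 [0.4781 0.1356 0.0904] 0.0126 j6 -0.572
time_s: 13.97
yaw -45.36 F [-1.27 -2.52  2.03] M [-0.524  0.1    0.096] tau6 0.037 [0.4781 0.1356 0.0904] 0.0129 j6 -0.575
```

```bash
python3 -m jog '0 0 0 0 0 2 1;0 0 0 0 0 4 1;0 0 0 0 0 6 1' 60 | grep time; python3 st.py; python3 -m jog '0 0 0 0 0 2 1;0 0 0 0 0 4 1' 60 | grep time; python3 st.py
```

```text
time_s: 14.22
yaw -39.15 F [-0.43 -2.44  2.3 ] M [-0.355 -0.001 -0.094] tau6 0.809 [0.4781 0.1356 0.0904] 0.0127 j6 -0.684
time_s: 14.38
yaw -34.92 F [-1.98 -1.91  2.29] M [-0.385  0.05  -0.118] tau6 0.729 [0.4781 0.1356 0.0904] 0.0127 j6 -0.758
```

```bash
for i in 1; do python3 -m jog '0 0 0 0 0 2 1;0 0 0 0 0 4 1' 60 | grep time; python3 st.py; python3 -m jog '0 0 0 0 0 2 1;0 0 0 0 0 4 1' 60 | grep time; python3 st.py; python3 -m jog '0 0 0 0 0 2 1;0 0 0 0 0 4 1' 60 | grep time; python3 st.py; python3 -m jog '0 0 0 0 0 2 1;0 0 0 0 0 4 1' 60 | grep time; python3 st.py; done
```

```text
time_s: 14.55
yaw -30.7 F [-1.39 -1.61  2.77] M [-0.416  0.002 -0.117] tau6 0.713 [0.4781 0.1357 0.0904] 0.0125 j6 -0.832
time_s: 14.72
yaw -26.48 F [-0.88 -1.46  2.02] M [-0.387  0.023 -0.14 ] tau6 0.702 [0.4781 0.1358 0.0904] 0.013 j6 -0.906
time_s: 14.88
yaw -22.25 F [-1.88 -2.43  2.37] M [-0.41   0.032 -0.158] tau6 0.692 [0.4781 0.1358 0.0904] 0.0128 j6 -0.98
time_s: 15.05
yaw -18.03 F [-2.24 -2.83  2.22] M [-0.414  0.042 -0.108] tau6 0.683 [0.4781 0.1359 0.0904] 0.0129 j6 -1.054
```

```bash
python3 -m jog '0 0 0 0 0 2 1;0 0 0 0 0 4 1' 60 | grep time; python3 st.py; python3 -m jog '0 0 0 0 0 2 1;0 0 0 0 0 4 1' 60 | grep time; python3 st.py
```

```text
time_s: 15.22
yaw -13.81 F [-0.88 -1.85  1.74] M [-0.419 -0.038 -0.127] tau6 0.674 [0.4781 0.1359 0.0904] 0.0128 j6 -1.128
time_s: 15.38
yaw -9.59 F [-2.34 -1.32  2.16] M [-0.397  0.035 -0.18 ] tau6 0.665 [0.4781 0.136  0.0905] 0.0127 j6 -1.202
```

```bash
python3 -m jog '0 0 0 0 0 -2 1;0 0 0 0 0 -4 1;0 0 0 0 0 -6 1;0 0 0 0 0 -8 1' 60 | grep time; python3 st.py; python3 -m jog '0 0 0 0 0 -2 1;0 0 0 0 0 -4 1;0 0 0 0 0 -6 1;0 0 0 0 0 -8 1' 60 | grep time; python3 st.py;python3 -m jog '0 0 0 0 0 -2 1;0 0 0 0 0 -4 1;0 0 0 0 0 -6 1;0 0 0 0 0 -8 1' 60 | grep time; python3 st.py;python3 -m jog '0 0 0 0 0 -2 1;0 0 0 0 0 -4 1;0 0 0 0 0 -6 1;0 0 0 0 0 -8 1' 60 | grep time; python3 st.py
```

```text
time_s: 15.72
yaw -17.54 F [-0.54 -2.81  2.32] M [-0.631  0.034  0.225] tau6 -0.638 [0.4781 0.1359 0.0904] 0.0126 j6 -1.063
time_s: 16.05
yaw -25.5 F [-0.2  -2.33  2.47] M [-0.722  0.085  0.27 ] tau6 -0.615 [0.4781 0.1359 0.0904] 0.0124 j6 -0.923
time_s: 16.38
yaw -33.45 F [-0.18 -3.1   2.07] M [-0.719  0.093  0.373] tau6 -0.596 [0.478  0.1358 0.0904] 0.0126 j6 -0.784
time_s: 16.72
yaw -41.4 F [-1.   -3.36  2.62] M [-0.672  0.085  0.31 ] tau6 -0.576 [0.4781 0.1356 0.0904] 0.0124 j6 -0.645
```

```bash
python3 -m jog '0 0 0 0 0 -2 1;0 0 0 0 0 -4 1;0 0 0 0 0 -6 1;0 0 0 0 0 -8 1' 60 | grep time; python3 st.py
```

```text
time_s: 17.05
yaw -49.35 F [-0.44 -3.5   3.35] M [-0.686  0.133  0.307] tau6 -0.555 [0.4781 0.1355 0.0904] 0.0126 j6 -0.505
```

```bash
python3 -m jog '0 0 0 0 0 -2 1;0 0 0 0 0 -4 1;0 0 0 0 0 -6 1;0 0 0 0 0 -8 1' 60 | grep time; python3 st.py
```

```text
time_s: 17.38
yaw -57.3 F [-1.25 -4.    2.73] M [-0.708  0.078  0.364] tau6 -0.535 [0.4781 0.1354 0.0904] 0.0127 j6 -0.366
```

```bash
python3 -m jog '0 0 0 0 0 -2 1;0 0 0 0 0 -4 1;0 0 0 0 0 -6 1;0 0 0 0 0 -8 1' 60 | grep time; python3 st.py
```

```text
time_s: 17.72
yaw -65.25 F [-0.56 -4.13  2.87] M [-0.676  0.093  0.377] tau6 -0.514 [0.478  0.1353 0.0904] 0.0125 j6 -0.227
```

```bash
python3 -m jog '0 0 0 0 0 2 1;0 0 0 0 0 4 1;0 0 0 0 0 6 1;0 0 0 0 0 8 1' 60 | grep time; python3 st.py; python3 -m jog '0 0 0 0 0 2 1;0 0 0 0 0 4 1;0 0 0 0 0 6 1;0 0 0 0 0 8 1' 60 | grep time; python3 st.py
python3 - <<'E'
from h import *
c=camera("wrist"); save("pics/w10.png",c["img"])
W=cloud(c); im=c["img"].astype(int)
m=(im[...,0]>150)&(im[...,2]<90)&(im[...,1]>110)&(W[...,2]>.1)&(abs(W[...,0]-.475)<.06)
p=W[m]; print("lid",p.mean(0),cv2.minEnclosingCircle(p[:,:2].astype(np.float32)*1000))
c=camera("side"); save("pics/s10.png",cv2.resize(c["img"][200:310,260:420],None,fx=5,fy=5,interpolation=2)[:600])
c=camera("top"); save("pics/t10.png",cv2.resize(c["img"][190:300,170:350],None,fx=4,fy=4,interpolation=2)[:600])
E
```

```text
time_s: 18.05
yaw -57.03 F [-0.62 -2.57  2.08] M [-0.37   0.052 -0.032] tau6 0.853 [0.478  0.1353 0.0904] 0.012 j6 -0.371
time_s: 18.38
yaw -48.82 F [-1.51 -0.73  1.77] M [-0.319  0.095 -0.047] tau6 0.826 [0.478  0.1354 0.0904] 0.0129 j6 -0.515
lid [0.48054166 0.23740805 0.12800476] ((487.3844299316406, 192.21759033203125), 74.94231414794922)
```

View pics/w10.png

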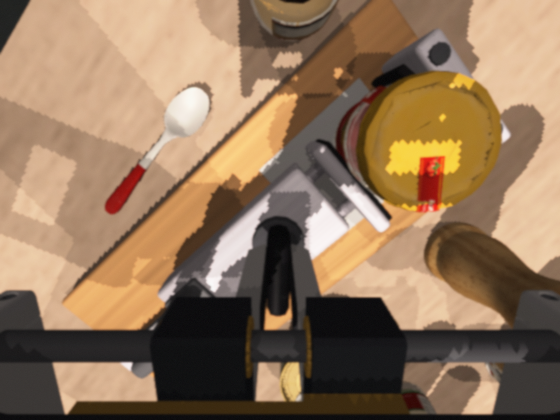

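View pics/t10.png

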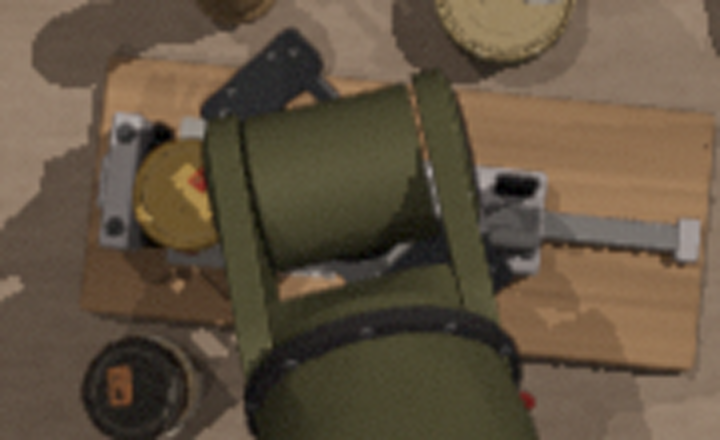

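View pics/s10.png

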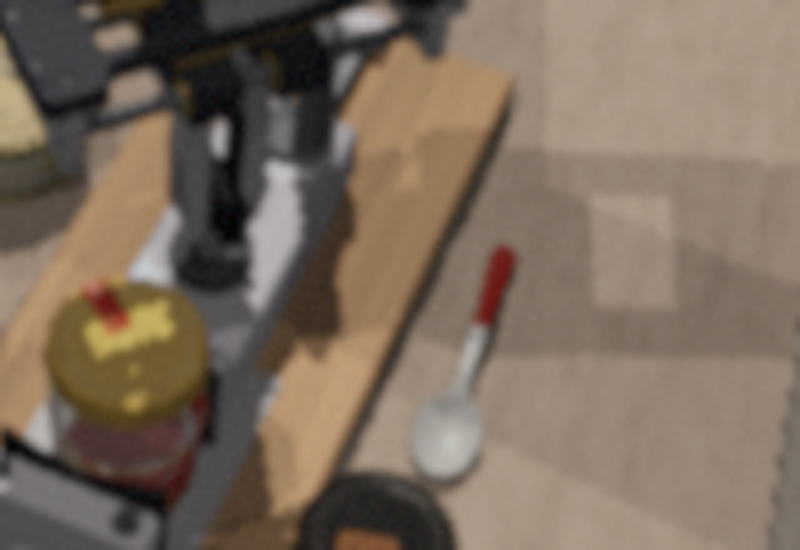

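```bash
python3 -m jog '0 0 0 0 0 1 1;0 0 0 0 0 1 1;0 0 0 0 0 1 1;0 0 0 0 0 1 1' 60 | grep time; python3 st.py; python3 -m jog '0 0 0 0 0 0 1;0 0 0 0 0 0 1' 20 | grep time; python3 st.py
```

```text
time_s: 18.87
yaw -48.0 F [-1.12 -1.7   0.83] M [-0.256  0.057  0.08 ] tau6 0.044 [0.4781 0.1354 0.0905] 0.0128 j6 -0.529
time_s: 19.03
yaw -48.01 F [ 0.47 -2.69  0.72] M [-0.572 -0.169 -0.084] tau6 -0.047 [0.4781 0.1354 0.0904] 0.0129 j6 -0.529
```

```bash
python3 -m jog '0 0 0 0 0 0 0.85;0 0 0 0 0 0 0.75;0 0 0 0 0 0 0.65;0 0 0 0 0 0 0.6;0 0 0 0 0 0 0.6;0 0 0 0 0 0 0.6' 20; python3 st.py; python3 -m jog '0 0 25 0 0 0 0.6;0 0 60 0 0 0 0.6;0 0 95 0 0 0 0.6;0 0 130 0 0 0 0.6;0 0 130 0 0 0 0.6;0 0 130 0 0 0 0.6'; python3 st.py
python3 - <<'E'
from h import *
c=camera("wrist"); save("pics/w11.png",c["img"]); W=cloud(c)
def seg(name,x,y,zz):
    m=(W[...,0]>x[0])&(W[...,0]<x[1])&(W[...,1]>y[0])&(W[...,1]<y[1])&(W[...,2]>zz[0])&(W[...,2]<zz[1])
    p=W[m]; print(name,len(p)); 
    if len(p): print(p.mean(0).round(4),cv2.minAreaRect(p[:,:2].astype(np.float32)*1000))
seg("knob",(.43,.52),(.1,.16),(.115,.135))
c=camera("side"); W=cloud(c); im=c["img"].astype(int)
save("pics/s11.png",cv2.resize(c["img"][160:310,230:420],None,fx=4,fy=4,interpolation=2)[:600])
m=(im[...,0]>140)&(im[...,2]<90)&(im[...,1]>100)&(W[...,2]>.12)&(abs(W[...,0]-.475)<.06); p=W[m]
print("lid",p.mean(0),cv2.minEnclosingCircle(p[:,:2].astype(np.float32)*1000))
A=np.c_[p[:,:2],np.ones(len(p))]; print("lid tilt",np.linalg.lstsq(A,p[:,2],rcond=None)[0])
seg("fix",(.42,.474),(.03,.09),(.116,.14)); seg("lever",(.474,.51),(.03,.09),(.116,.14))
E
```

```text
time_s: 19.53
ee_pos: [0.4781, 0.1354, 0.0904]
eef_rot: [-1.57, -0.003, -0.838]
force: [-0.4, -0.1, -0.1]
grip_width: 0.0374
yaw -48.01 F [-0.37 -0.11 -0.09] M [-0.051 -0.066  0.07 ] tau6 0.0 [0.4781 0.1354 0.0904] 0.0374 j6 -0.529
time_s: 20.03
ee_pos: [0.4787, 0.1356, 0.2219]
eef_rot: [-1.567, -0.004, -0.838]
force: [0.1, 0.4, -1.2]
grip_width: 0.0379
yaw -48.01 F [ 0.06  0.43 -1.17] M [ 0.002 -0.131  0.011] tau6 0.0 [0.4787 0.1356 0.2219] 0.0379 j6 -0.529
knob 680
[0.4772 0.1363 0.1195] ((477.4267883300781, 135.55148315429688), (17.586084365844727, 48.99344253540039), 42.40703201293945)
lid [0.48828903 0.2373895  0.12706385] ((484.75726318359375, 236.67959594726562), 31.067163467407227)
lid tilt [0.01001819 0.00358843 0.12132022]
fix 71
[0.4549 0.0578 0.1252] ((455.4004821777344, 55.08799743652344), (31.965007781982422, 12.231544494628906), 83.8341064453125)
lever 45
[0.4871 0.0529 0.1232] ((487.548828125, 51.82294464111328), (26.090930938720703, 8.096735954284668), 85.0187759399414)
```

View pics/s11.png

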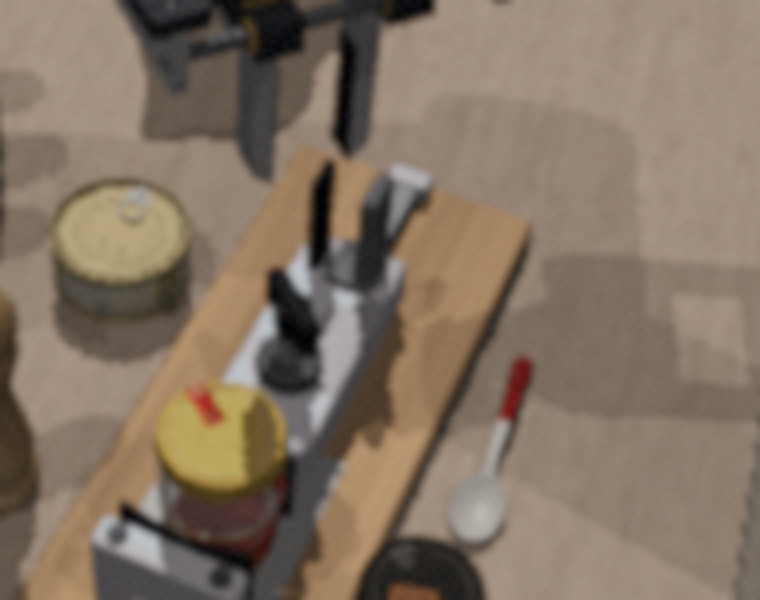

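View pics/w11.png

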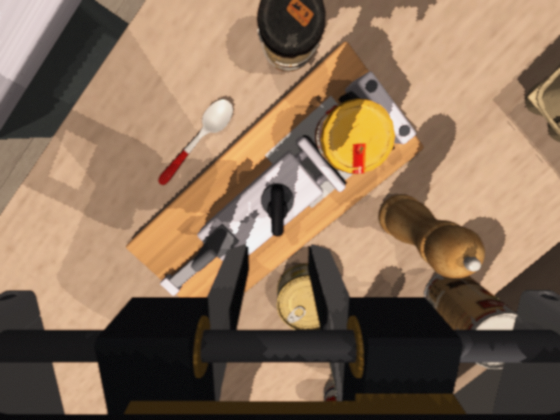

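```bash
python3 -c "
from station import hand_in; print(hand_in())"
```

```text
the job is handed in; nothing more can be done
None
```

The jar is clamped between both jaws at an estimated 31–33 N (target about 30, allowed 20–45). I handed the job in at about 20 s of the 72 s allowed; no verdict is reported.

**What I did:**
- I squeezed the release lever fully and slid the jaw up about 74 mm until it pressed the jar against the fixed jaw. The wrist felt about 7.5 N at most, including the carriage's own drag.
- I let the lever go, then gripped the knob and turned it clockwise.
- I turned past the final setting, to an estimated 47 N (allowed limit 60), then backed off to the final knob angle of about 41°.

**How I got the force:** I compared turning torque clockwise and counter-clockwise at the same angle, which cancels the knob's own friction. Wrist moment and joint-6 torque agreed, at 32 N and 34 N just before the last 1° of back-off.

**Last checks:**
- **Jar:** the lid is level within about 0.01 rad, and the jar stands roughly 9 mm beyond the position threshold.
- **Lever:** it is back in its original position.
- **Bystanders:** they look unmoved in the pictures; I did not measure them again.
- **Robot:** the gripper is open and well clear, and the force reading is near zero.

**Uncertain or disagreeing:**
- The wrist moment is noisy (about 0.03 N m, or about 8 N per single reading), so early on I briefly took the jar to be still untouched; that is why I overshot.
- The jaw force was never measured directly.
- The top and side cameras disagreed by 2–5 mm along y.

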